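# Snug a batten in the thumbwheel clamping jig

### The job

Slide the wooden batten along the clamping jig until its end butts gently against the steel end stop. Then roll the recessed thumbwheel with a fingertip, pressing only lightly, until the padded jaw holds the batten snugly against the fence without crushing it; do not push the jaw itself, and leave the other things on the bench alone.

Things in the scene. Friction and masses are not known exactly. Their poses are not given: they have to be found in the camera images.
- jig: Plywood clamping jig fixed to the bench (place and yaw vary), origin on the bench. Jig frame, mm: plate x -90..85, y -150..105, its top (the bed) at z 18. On the bed: fence, end stop, jaw, and a dark steel wheel housing (x -82..-18, y -26..26, top at z 50) with a slot 17 wide (y), 44 long (x) for the thumbwheel.
- batten: Loose wooden batten 30 x 180 x 22 mm (x, y, z), 60 to 130 g, origin centre of underside. It lies on the bed between pad and fence, parallel to the jig's y within 1 degree, 20 to 50 mm short of the end stop and 2.5 mm off the fence. Push its free -y end along jig +y with shut fingers. It must finish at jig x 47, y 0 mm.
- jaw: Aluminium jaw block, origin on the bed, at jig x 0 when fully open; spans x -16..2, y -30..30, z 1..26 mm from it. The wheel drives it towards the fence (jig +x), 7 mm per radian. Slide friction 7 N: it stays where left and keeps up to 7 N of clamping. Snug is 3 to 13 N on the batten, over 16 N crushes it. Never push it directly.
- jaw_front (a point): Middle of the jaw's front face, top edge (26 mm above the bed). Ahead of it, on a brass stud, a cork-faced steel pad 50 mm wide, 18 tall. The pad's face is 18 to 24 mm ahead of this point (stud setting varies, not measured): it starts 6 to 12 mm short of a batten that touches the fence. The pad is sprung, 5 N per mm, 5 mm at most.
- wheel: Knurled steel thumbwheel, 44 mm diameter, 12 wide, axle along jig y, origin at its centre (jig -50, 0, 35 mm); frame turns with it. Rolling its top towards the fence (jig +x) closes the jaw. Rolling takes 1.5 to 2 N along the rim while the jaw runs free; each newton more adds 4 N of clamping: 3 N at the rim is 5 N of clamping, 4 N is 9 N. Roll slowly once it bites.
- wheel_top (a point): Top of the wheel's rim, 57 mm above the bench, 7 mm proud of the housing; does not turn. Housing and wheel are sprung: they sink 1 mm per 8 N of press, 6 mm at most; over 20 N is too much, 5 to 7 N is enough; grip on it 0.6 to 0.8. A flat shut fingertip pressed on it and moved level to jig +x rolls it; a stroke gives about 15 mm, then lift and set back: 2 to 4 strokes.
- stop_face (a point): On the steel end stop's face (looks to jig -y), 11 mm above the bed, in line with the centre of a batten that touches the fence: jig (47, 90, 29) mm. The stop spans jig x 32..84, y 90..102, top z 40 mm.
- fence_face (a point): On the wooden fence's face (looks to jig -x), 11 mm above the bed: jig (62, 0, 29) mm. The fence spans jig x 62..84, y -45..90, top z 40 mm.
- batten_near_end (a point): Centre of the batten's free end face (-y end), the one to push.
- batten_stop_end (a point): Centre of the batten's other end face (+y end), the one to bring to the end stop.
- chisel: Bystander, on the bench beyond the end stop (jig +y side): a wood chisel, 235 mm long, lying, 27 mm high.
- offcut: Bystander: wooden offcut 70 x 45 x 20 mm on the bench off the jig's -y end.
- square: Bystander: try square behind the fence, stock 90 mm, blade 120 mm long, 16 mm high.
- plane: Bystander: hand plane 240 mm long, 90 mm high, at the right.
- mallet: Bystander: mallet lying at the left, 290 mm long, 64 mm high.
Things that resemble listed ones, but are neither listed nor needed, are in the scene too. Leave any blue or pink look-alike of the batten alone.

How it is judged:
On the way, in this order (a step that is already met when the one before it is completed fails the run):
1. the batten butts against the end stop (y of batten_stop_end in the frame of stop_face above -0.0025 m and contact force between jaw and batten below 1 N), for 0.1 s.
2. the jaw's pad, driven by the thumbwheel, clamps the batten (contact force between jaw and batten above 3 N), for 0.3 s.
At the end, for the whole second after the job is handed in: The batten lies flat on the bed, its end within 3 mm of the end stop, flat along the fence (within 2 mm and about 1 degree), held by the jaw's pad with 3 to 13 N, at rest, with the robot clear of everything (y of batten_stop_end in the frame of stop_face above -0.003 m and x of batten_stop_end in the frame of stop_face above -0.002 m and angle between the y axis of batten and the y axis of jig, either way round below 0.02 rad and z of batten in the frame of jig below 0.02 m and contact force between jaw and batten between 3 and 13 N and linear speed of batten below 0.01 m/s); the robot touches nothing.
It fails at once if the batten is crushed by the jaw (over 16 N) (contact force between jaw and batten above 16 N).
It fails at once if the thumbwheel is pressed with more than 20 N (contact force between the fingers and wheel above 20 N).
It fails at once if the batten is rammed (over 25 N by the fingers) (contact force between the fingers and batten above 25 N).
It fails at once if the jaw is pushed directly (contact force between the fingers and jaw above 2 N).
It fails at once if a bystander is disturbed (distance of any of chisel, offcut, square, plane, mallet from where it was at the start of the episode above 0.015 m).
It also fails if it takes over 64 s, if anything falls off the work surface, if the arm or the gripper's body presses on something with over 40 N, if the wrist force passes 120 N, or if a joint passes its speed limit or range.

### The arm

A 6-joint arm with a two-finger parallel gripper is mounted at the origin on the work surface. World frame = base frame: x ahead of the robot, y to its left, z up, the work surface at z = 0. Lengths are in m, angles in rad, forces in N, time in s.
With the tool pointing down it reaches from about 0.35 to 0.775 m from the base axis. Payload 5.5 kg.
Tool frame: the origin (TCP) lies midway between the tips of the shut fingers; the grasp point (between the pads) lies 19 mm behind it; z points along the fingers, y is the line along which they close (so a half turn about z gives the same grasp; the last joint's range is limited). The gripper opens to 85 mm and grips with 20 to 120 N. Pads are 22 mm wide; open, the fingers measure 114 mm over their backs; the gripper's body (76 mm by 85 mm) begins 54 mm behind the grasp point. The pads swing forward as they close: fully open they stand 13 mm farther back than shut.
Start: joints at [-1.256, 0.313, 0.046, 1.304, 0, 1.431], TCP at [0.253, -0.517, 0.231] pointing down, gripper open.
Joint ranges: [-2.76, 2.76], [-0.86, 1.69], [-1.03, 1.26], [-2.2, 2.34], [-1.47, 1.5], [-3.14, 3.14]. Speed limits (rad/s): [2.57, 2.57, 3.14, 3.14, 3.14, 3.14].

### API

Orientations are given as a unit quaternion [w, x, y, z].
In Python, from workcell import telemetry, imaging, env gives the robot as it stands. The module is installed in compiled form; this text tells all that it offers.
- The arm moves only by the tool step_arm, never from a script. Its argument "moves" is a list of rows, each a list of 3 entries, a list of its own where there are three numbers: the shift along the tool's x, y, z in mm, then the turn, a rotation vector about the tool's x, y, z in rad, then the finger opening in mm, from 0 to 85.4. A call has 1 to 8 rows; each row is the pose to reach, as a shift and turn from the pose commanded when the call began, along the tool's axes at that moment; what a row does not reach only later rows make up. A row lasts 1/12 s, in which the tool goes at most 41.7 mm and 7.16 degrees, less where a joint would pass 70% of its speed; a pose out of reach is approached as far as the arm can. A call with a gripper value outside its range is refused whole. The fingers move at their own pace and stop on an object; "grip_force" is the grip in N (left out, the last holds). Time passes only in rows, so rows that repeat a pose let the fingers close. It gives the time, the measured TCP pose, the force, the opening and the grip force at its end, in the units of the state.
- telemetry.get_state(): the state, without advancing time (a new reading comes with each control period).
- imaging.read_camera(name): name is "scene" or "side" or "wrist"; returns the picture (480x640x3 uint8, red, green, blue); there is no depth.
- imaging.camera_params(name): a dict with "camera_matrix" (3x3 intrinsics, pixels), "pose" (4x4, takes a point from camera to world coordinates). Camera axes: x right, y up, looking along -z (the intrinsics and any distortion apply to the point x, -y, -z); pixel columns grow to the right and rows downward; lengths in m; the calibration is good to about 2 mm. A picture is of the moment at which its call begins: read the wrist's pose just before it. camera_params takes no time and is no camera call; for the wrist camera it gives the pose at the moment of the call.
- env.hand_in(): hands the job in; it is judged then, once.
The state is a dict: "clock": time; "joint_pos": joint angles; "qvel": joint speeds; "tau": joint torques, N m; "tcp_pos": TCP position; "orientation": TCP orientation; "wrist_force": force on the tool from outside, world axes, zero at the start; "ft_torque": the same for the moment, N m; "finger_gap": finger opening in m; "grip_force": force on a finger pad.
Only numpy, scipy, OpenCV 4.12 (cv2) and the standard library are available. Lean on these libraries where they do the work, as an engineer would, in place of code of your own. Each camera call takes 0.05 s, during which the arm holds its last target. There are 200 camera calls.

## Working session

There is one attempt and no reset: what is moved stays moved. The work goes in short steps, Python scripts to look and compute and a tool call to move; the robot and the scene stay as the last step left them, time stands still between calls to the robot, and variables do not carry over. Pictures are saved under pics/ and viewed, at most 10 in all, crops included, and the job is handed in when it is done.

Besides the shell and the picture viewer there is one more tool, called after "Call:" in YAML: its name, and indented under it one key for each argument. step_arm: Moves the arm, as the interface text tells. Its arguments: {"type":"object","properties":{"moves":{"type":"array"},"grip_force":{"type":"number"}},"required":["moves"]}

```bash
mkdir -p pics
python3 - <<'E'
from workcell import telemetry, imaging, env
import cv2,numpy as np
s=telemetry.get_state();print({k:np.round(v,4) for k,v in s.items()})
for n in ["scene","side","wrist"]:
    im=imaging.read_camera(n);cv2.imwrite(f"pics/{n}0.png",im[:,:,::-1])
    p=imaging.camera_params(n);print(n,np.round(p["camera_matrix"],1).tolist(),np.round(p["pose"],4).tolist(),[k for k in p])
E
```

```text
{'clock': np.float64(0.0), 'joint_pos': array([-1.2556,  0.314 ,  0.045 ,  1.3036,  0.    ,  1.4312]), 'qvel': array([-0.0003,  0.0001, -0.0013,  0.0008, -0.0003, -0.001 ]), 'tau': array([-7.00000e-04, -4.80628e+01,  2.98532e+01,  1.97000e-02,
       -1.00000e-04, -0.00000e+00]), 'tcp_pos': array([ 0.2524, -0.5161,  0.2304]), 'orientation': array([-9.000e-04,  9.743e-01,  2.255e-01, -1.000e-04]), 'wrist_force': array([-0.2638, -0.1068, -0.129 ]), 'ft_torque': array([ 0.0352, -0.0391,  0.0031]), 'grip_force': np.float64(0.0), 'finger_gap': np.float64(0.0855)}
scene [[462.3, 0.0, 315.2], [0.0, 462.3, 248.1], [0.0, 0.0, 1.0]] [[0.87, -0.293, 0.3966, 0.8982], [0.493, 0.5278, -0.6917, -0.7116], [-0.0066, 0.7973, 0.6036, 0.6846], [0.0, 0.0, 0.0, 1.0]] ['camera_matrix', 'pose']
side [[485.9, 0.0, 327.3], [0.0, 485.9, 237.8], [0.0, 0.0, 1.0]] [[-0.9735, 0.1714, -0.1511, 0.3552], [-0.2284, -0.7144, 0.6614, 0.7297], [0.0054, 0.6784, 0.7347, 0.8485], [0.0, 0.0, 0.0, 1.0]] ['camera_matrix', 'pose']
wrist [[397.9, 0.0, 323.3], [0.0, 397.9, 239.6], [0.0, 0.0, 1.0]] [[0.439, 0.8619, 0.2538, 0.3174], [-0.8985, 0.4216, 0.1223, -0.4855], [-0.0015, -0.2817, 0.9595, 0.3736], [0.0, 0.0, 0.0, 1.0]] ['camera_matrix', 'pose']
```

View pics/scene0.png

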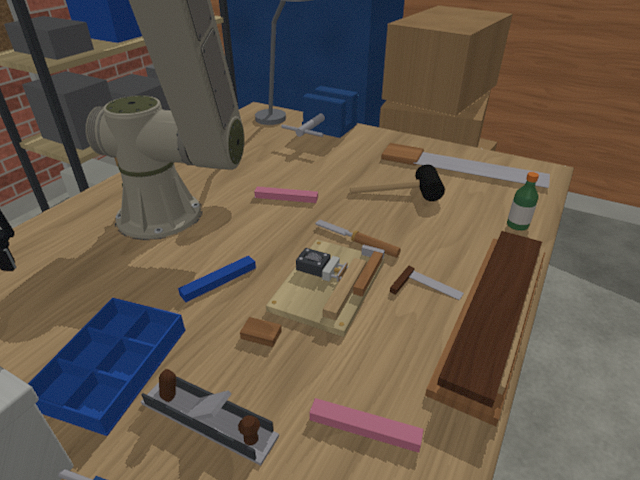

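View pics/side0.png

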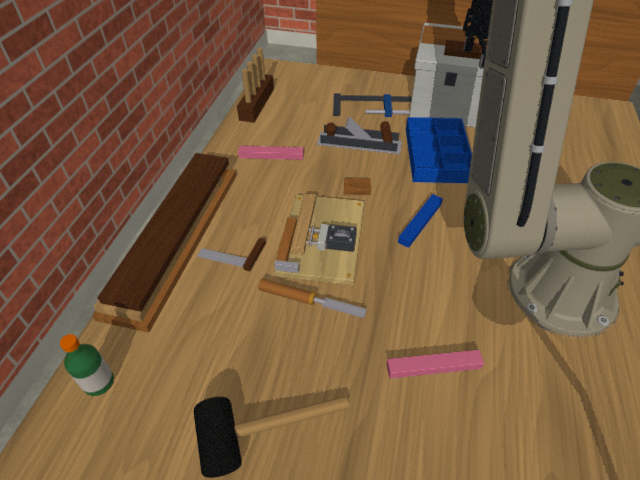

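The jig is at scene (330,285) and side (320,237). Batten look-alikes: blue bar at scene (217,278), pink bars at (286,195) and (365,424), brown fence at (368,270). The real batten is the pale strip beside the fence, near (345,292). I'll check that in a close crop.

Run:
```python
import cv2,numpy as np
a=cv2.imread("pics/scene0.png")[225:345,255:405];b=cv2.imread("pics/side0.png")[185:290,268:373]
a=cv2.resize(a,None,fx=4,fy=4,interpolation=cv2.INTER_CUBIC)
cv2.imwrite("pics/c1.png",cv2.resize(a,(750,600)))
cv2.imwrite("pics/c2.png",cv2.resize(b,(600,600),interpolation=cv2.INTER_CUBIC))
```

```text
(no output)
```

View pics/c1.png

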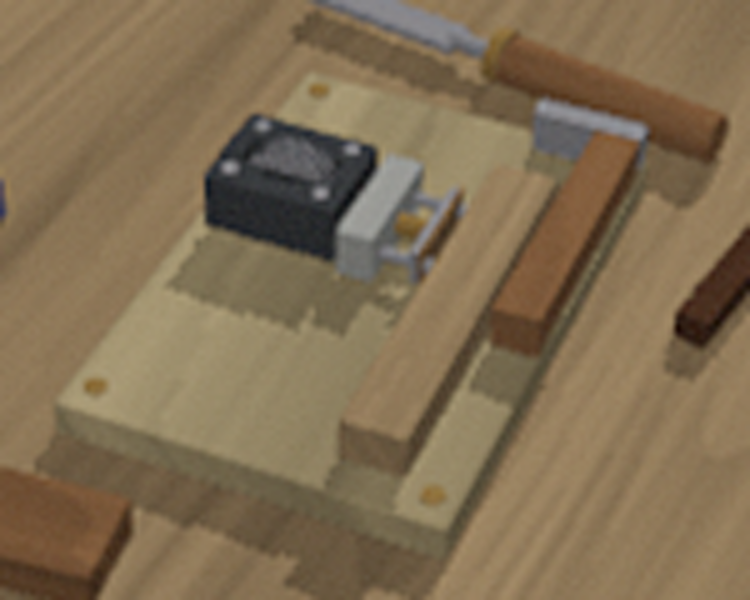

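View pics/c2.png

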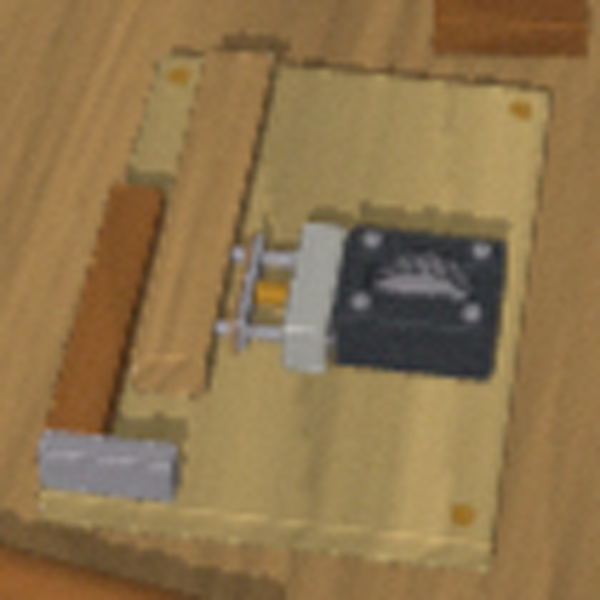

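The crops confirm the pale batten between the pad and the brown fence, with its near end at c1 (375,440). I'll fit the jig pose from corners in both views.

```bash
cat > h.py <<'E'
import numpy as np, cv2
from scipy.optimize import least_squares
from workcell import telemetry, imaging
def project(P,cam):
    T=np.linalg.inv(cam["pose"]);K=cam["camera_matrix"]
    c=(T[:3,:3]@np.atleast_2d(P).T).T+T[:3,3]
    c=c*[1,-1,-1];u=c@np.array(K).T
    return u[:,:2]/u[:,2:]
def jig2w(p,J):
    p=np.atleast_2d(p)/1000.;c,s=np.cos(J[2]),np.sin(J[2])
    return np.c_[J[0]+c*p[:,0]-s*p[:,1],J[1]+s*p[:,0]+c*p[:,1],p[:,2]]
def ray(uv,cam,z):
    K=np.array(cam["camera_matrix"]);d=np.linalg.inv(K)@[uv[0],uv[1],1];d=np.array(cam["pose"])[:3,:3]@(d*[1,-1,-1])
    o=np.array(cam["pose"])[:3,3];return o+d*(z-o[2])/d[2]
def w2jig(w,J):
    c,s=np.cos(J[2]),np.sin(J[2]);d=np.array(w)[:2]-J[:2];return 1000*np.array([c*d[0]+s*d[1],-s*d[0]+c*d[1]])
E
python3 - <<'E'
from h import *
a=imaging.camera_params("scene");b=imaging.camera_params("side")
A=[((-90,-150,18),(60,405)),((85,-150,18),(446,527)),((-90,105,18),(313,75)),((62,-45,40),(496,309)),((84,-45,40),(546,320)),((32,102,40),(539,100)),((84,102,40),(648,127)),((-82,-26,50),(207,178)),((-18,-26,50),(336,208)),((-18,26,50),(375,150)),((-82,26,50),(250,115))]
B=[((-90,-150,18),(550,90)),((85,-150,18),(165,52)),((-90,105,18),(491,542)),((84,90,40),(42,432)),((32,90,40),(180,443)),((-18,-26,50),(350,228)),((-82,-26,50),(507,238)),((62,-45,40),(163,187)),((84,-45,40),(118,183))]
ua=np.array([q for _,q in A])/5+[255,225];ub=np.array([q for _,q in B])/(600/105)+[268,185]
pa=np.array([p for p,_ in A]);pb=np.array([p for p,_ in B])
f=lambda J:np.r_[project(jig2w(pa,J),a)-ua,project(jig2w(pb,J),b)-ub].ravel()
for y0 in(-.5,.5):
    r=least_squares(f,[.6,-.1,y0],loss='soft_l1');print(r.x,r.cost)
J=r.x;print(np.round(f(J).reshape(-1,2),1).tolist())
for q in[(342,425),(408,440)]:print('near',w2jig(ray(np.array(q)/5+[255,225],a,.04),J))
for q in[(210,52),(275,50)]:print('nearB',w2jig(ray(np.array(q)/5.714+[268,185],b,.04),J))
for q in[(138,355),(195,355)]:print('stopB',w2jig(ray(np.array(q)/5.714+[268,185],b,.04),J))
for n,p in dict(push=(44,-175,29),wheel=(-50,0,57)).items():print(n,jig2w(p,J))
s=telemetry.get_state();print(np.array(s["tcp_pos"]))
E
```

```text
[ 0.54187107 -0.00737652  0.09304103] 17.190866901801805
[ 0.54187107 -0.00737652  0.09304102] 17.190866901803133
[[-1.4, -1.3], [0.8, -0.1], [-1.4, -1.9], [-0.9, -1.4], [-0.9, -0.8], [0.5, -1.5], [0.0, -1.5], [-1.2, -1.5], [-0.4, -0.0], [1.1, -1.9], [0.2, -1.8], [-0.3, -0.8], [-1.7, -0.9], [-0.2, -0.1], [-0.1, -1.4], [-0.7, -0.8], [-0.3, -1.9], [-0.1, -0.8], [-0.2, -0.9], [-1.5, -1.1]]
near [  33.68582371 -136.56299432]
near [  60.47021729 -133.72714754]
nearB [  55.75655273 -126.24644775]
nearB [  28.15917058 -131.5268366 ]
stopB [54.05674919 50.37217221]
stopB [32.10146359 47.22930984]
push [[ 0.60193945 -0.17753171  0.029     ]]
wheel [[ 0.49208733 -0.01202187  0.057     ]]
[ 0.25245936 -0.51619697  0.23060785]
```

Call:
step_arm:
  moves:
    - [[40,-24,0],[0,0,0.12],0]
    - [[76,-45,0],[0,0,0.24],0]
    - [[110,-65,0],[0,0,0.362],0]
    - [[146,-86,0],[0,0,0.362],0]
    - [[181,-107,0],[0,0,0.362],0]
    - [[216,-128,0],[0,0,0.362],0]
    - [[252,-149,0],[0,0,0.362],0]
    - [[287,-170,0],[0,0,0.362],0]

```text
clock: 0.82
tcp_pos: [0.435, -0.238, 0.2312]
orientation: [0.0, 0.999, 0.046, 0.0]
wrist_force: [0.9, 0.4, -0.5]
finger_gap: 0.0003
grip_force: 0.0
```

Call:
step_arm:
  moves:
    - [[24,-30,0],[0,0,0],0]
    - [[48,-60,0],[0,0,0],0]
    - [[72,-90,0],[0,0,0],0]
    - [[96,-120,0],[0,0,0],0]
    - [[116,-145,0],[0,0,0],0]
    - [[128,-160,0],[0,0,0],0]
    - [[128,-160,0],[0,0,0],0]
    - [[128,-160,0],[0,0,0],0]

```text
clock: 1.48
tcp_pos: [0.5471, -0.0677, 0.2307]
orientation: [0.0, 0.999, 0.048, -0.001]
wrist_force: [-0.7, -1.0, -1.0]
finger_gap: 0.0
grip_force: 0.0
```

Run:
```python
from h import *
import pickle
p=imaging.camera_params("wrist");s=telemetry.get_state();im=imaging.read_camera("wrist")
cv2.imwrite("pics/w1.png",im[:,:,::-1]);pickle.dump((p,s),open("w1.pkl","wb"));print(s["tcp_pos"],s["orientation"])
J=[.54187,-.00738,.09304]
print(np.round(project(jig2w([(-90,-150,18),(85,105,18),(-50,0,57),(62,-45,40),(32,-130,40)],J),p)))
```

```text
[ 0.5470694  -0.06767352  0.23073939] [ 3.49669378e-05  9.98864048e-01  4.76477984e-02 -5.46754508e-04]
[[415. 296.]
 [128. 106.]
 [251. 271.]
 [304. 135.]
 [406. 172.]]
```

View pics/w1.png

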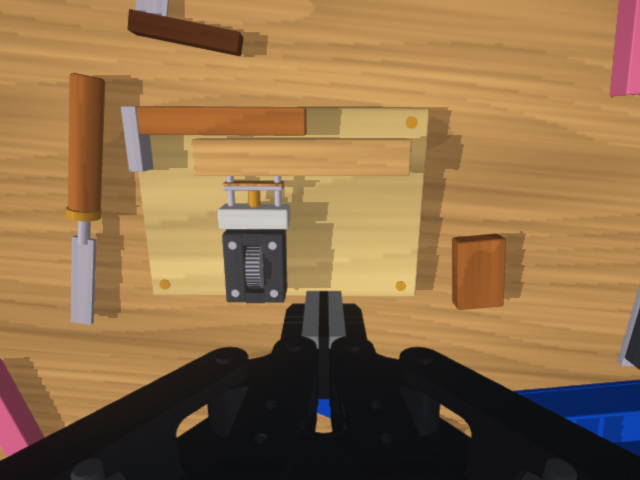

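Run:
```python
from h import *
import pickle
p,s=pickle.load(open("w1.pkl","rb"))
A=[((-90,-150,18),(415,296)),((85,-150,18),(429,110)),((-90,105,18),(153,295)),((62,-45,40),(306,134.5)),((84,-45,40),(306,107)),((-82,-26,50),(286,302)),((-18,-26,50),(286.5,230)),((-18,26,50),(223,230)),((-82,26,50),(226,302)),((-50,0,55),(254,267)),((84,90,40),(137,107))]
pa=np.array([q for q,_ in A]);ua=np.array([q for _,q in A])
f=lambda J:(project(jig2w(pa,J),p)-ua).ravel()
r=least_squares(f,[.54,-.007,.093],loss='soft_l1');J=r.x;print(J.round(4),f(J).reshape(-1,2).round(1).tolist())
for q in[(410,140),(411,175),(192,138),(193,175)]:print(w2jig(ray(q,p,.04),J))
print('tcp jig',w2jig(s["tcp_pos"],J),'wheel w',jig2w((-50,0,57),J))
for q in[(284,187),(223,187)]:print('pad',w2jig(ray(q,p,.037),J))
for q in[(452,240),(505,305)]:print('offcut',w2jig(ray(q,p,.02),J))
```

```text
[ 0.5423 -0.0093  0.0876] [[1.0, 0.4], [2.1, -3.2], [0.6, -0.4], [0.3, 0.2], [0.2, -0.9], [-0.7, 0.2], [-2.7, 2.9], [-0.9, 2.5], [0.8, -0.2], [-0.4, 3.3], [-0.6, -2.2]]
[  58.45536201 -129.36514563]
[  30.12652744 -132.15573487]
[58.73072136 47.97831836]
[28.78492557 49.72078314]
tcp jig [ -0.38275824 -58.61125785] wheel w [[ 0.49251304 -0.01362952  0.057     ]]
pad [ 18.82399849 -25.70546018]
pad [18.44146553 26.08808685]
offcut [ -32.0072923 -178.7309445]
offcut [ -97.59148094 -236.86278074]
```

Call:
step_arm:
  moves:
    - [[14,33,20],[0,0,0.004],0]
    - [[29,67,50],[0,0,0.008],0]
    - [[44,101,80],[0,0,0.008],0]
    - [[44,101,120],[0,0,0.008],0]
    - [[44,101,160],[0,0,0.008],0]
    - [[44,101,190],[0,0,0.008],0]
    - [[44,101,204],[0,0,0.008],0]
    - [[44,101,204],[0,0,0.008],0]

```text
clock: 2.2
tcp_pos: [0.5955, -0.1655, 0.0223]
orientation: [-0.002, 0.999, 0.041, -0.004]
wrist_force: [-0.9, 0.9, 1.0]
finger_gap: -0.0002
grip_force: 0.0
```

Run:
```python
from h import *
import pickle
p=imaging.camera_params("wrist");s=telemetry.get_state();im=imaging.read_camera("wrist")
cv2.imwrite("pics/w2.png",im[:,:,::-1])
print(s["tcp_pos"],s["orientation"],s["wrist_force"],w2jig(s["tcp_pos"],[.5423,-.0093,.0876]))
```

```text
[ 0.59547629 -0.16547663  0.02229129] [-0.00187363  0.99914944  0.04096249 -0.00435373] [-0.8992908   0.91002366  0.99793395] [  39.30880613 -160.23007177]
```

View pics/w2.png

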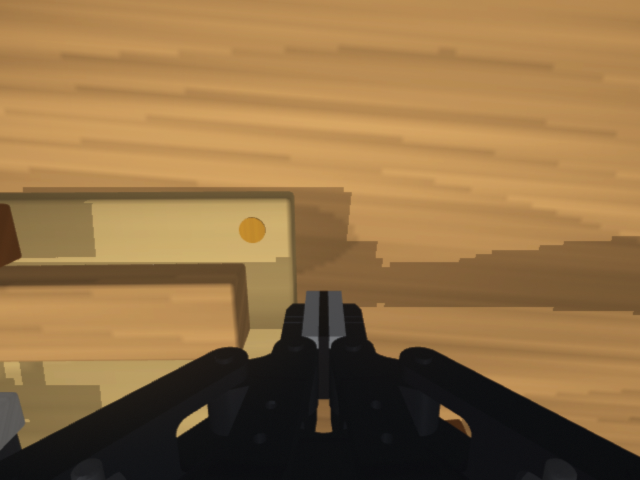

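Call:
step_arm:
  moves:
    - [[2,-2,-2],[0,0,0],0]
    - [[5,-5,-4],[0,0,0],0]
    - [[5,-5,-4],[0,0,0],0]

```text
clock: 2.5
tcp_pos: [0.6072, -0.1603, 0.0344]
orientation: [0.001, 0.999, 0.043, 0.003]
wrist_force: [0.1, -0.4, 0.0]
finger_gap: 0.0002
grip_force: 0.0
```

```bash
cat > st.py <<'E'
from h import *
s=telemetry.get_state();q=np.array(s["orientation"])
from scipy.spatial.transform import Rotation as R
M=R.from_quat(q[[1,2,3,0]]).as_matrix()
print(s["clock"],np.round(s["tcp_pos"],4),"jig",w2jig(s["tcp_pos"],[.5423,-.0093,.0876]).round(1),"yaw",np.arctan2(M[1,0],M[0,0]).round(4),"z",M[:,2].round(3),"F",np.round(s["wrist_force"],2))
E
python3 st.py
```

```text
2.5 [ 0.6072 -0.1603  0.0344] jig [  51.4 -156.1] yaw 0.0851 z [ 0.005 -0.002 -1.   ] F [ 0.12 -0.4   0.01]
```

Call:
step_arm:
  moves:
    - [[0,0,0],[0,0,0],0]
    - [[0,0,0],[0,0,0],0]
    - [[0,0,0],[0,0,0],0]

```text
clock: 2.75
tcp_pos: [0.6052, -0.1598, 0.0321]
orientation: [0.0, 0.999, 0.043, 0.001]
wrist_force: [0.6, -0.6, -0.5]
finger_gap: -0.0003
grip_force: 0.0
```

```bash
python3 st.py
```

```text
2.75 [ 0.6052 -0.1598  0.0321] jig [  49.5 -155.4] yaw 0.0852 z [ 0.001 -0.001 -1.   ] F [ 0.61 -0.56 -0.45]
```

Call:
step_arm:
  moves:
    - [[-4,-2,4],[0,0,-0.002],0]
    - [[-4,-4,4],[0,0,-0.002],0]
    - [[-4,-6,4],[0,0,-0.002],0]
    - [[-4,-9,4],[0,0,-0.002],0]
    - [[-4,-12,4],[0,0,-0.002],0]
    - [[-4,-15,4],[0,0,-0.002],0]
    - [[-4,-18,4],[0,0,-0.002],0]
    - [[-4,-21,4],[0,0,-0.002],0]

```text
clock: 3.42
tcp_pos: [0.599, -0.1389, 0.0273]
orientation: [0.0, 0.999, 0.043, 0.0]
wrist_force: [0.1, 0.4, -0.9]
finger_gap: -0.0003
grip_force: 0.2
```

```bash
python3 st.py
```

```text
3.4167 [ 0.599  -0.1389  0.0273] jig [  45.2 -134.1] yaw 0.0869 z [ 0. -0. -1.] F [ 0.09  0.36 -0.88]
```

Call:
step_arm:
  moves:
    - [[0,-3,0],[0,0,0],0]
    - [[0,-6,0],[0,0,0],0]
    - [[0,-9,0],[0,0,0],0]
    - [[0,-12,0],[0,0,0],0]
    - [[0,-15,0],[0,0,0],0]
    - [[0,-18,0],[0,0,0],0]
    - [[0,-20,0],[0,0,0],0]
    - [[0,-22,0],[0,0,0],0]

```text
clock: 4.08
tcp_pos: [0.5971, -0.117, 0.0273]
orientation: [0.0, 0.999, 0.043, 0.0]
wrist_force: [-0.4, -1.1, -0.9]
finger_gap: 0.0003
grip_force: 0.2
```

Run:
```python
exec(open('st.py').read())
a=imaging.read_camera("side")[185:285,268:373];p=imaging.read_camera("scene")[225:345,255:405]
c=np.hstack([cv2.resize(a,(400,380),interpolation=2),cv2.resize(p,(400,380),interpolation=2)])
cv2.imwrite("pics/m1.png",c[:,:,::-1])
```

```text
4.0833 [ 0.5971 -0.117   0.0273] jig [  45.1 -112.1] yaw 0.0869 z [ 0. -0. -1.] F [-0.38 -1.12 -0.92]
```

View pics/m1.png

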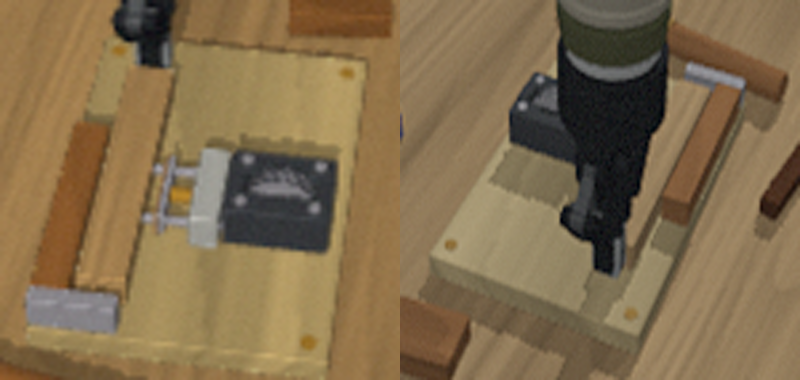

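The batten is almost at the stop: its end is at about (105,283) and the stop edge at (75,290). Now I'll creep in.

Call:
step_arm:
  moves:
    - [[0,-1,0],[0,0,0],0]
    - [[0,-2,0],[0,0,0],0]
    - [[0,-3,0],[0,0,0],0]
    - [[0,-4,0],[0,0,0],0]

```text
clock: 4.52
tcp_pos: [0.5968, -0.1134, 0.0273]
orientation: [0.0, 0.999, 0.043, 0.0]
wrist_force: [0.1, -0.6, -0.4]
finger_gap: -0.0003
grip_force: 0.3
```

```bash
python3 st.py
```

```text
4.5167 [ 0.5968 -0.1134  0.0273] jig [  45.2 -108.5] yaw 0.0866 z [ 0. -0. -1.] F [ 0.14 -0.6  -0.39]
```

Call:
step_arm:
  moves:
    - [[0,-1,0],[0,0,0],0]
    - [[0,-2,0],[0,0,0],0]

```text
clock: 4.68
tcp_pos: [0.5966, -0.1113, 0.0273]
orientation: [0.0, 0.999, 0.043, 0.0]
wrist_force: [0.5, -0.4, -0.0]
finger_gap: -0.0
grip_force: 0.3
```

```bash
python3 st.py
```

```text
4.6833 [ 0.5966 -0.1113  0.0273] jig [  45.1 -106.4] yaw 0.0867 z [ 0. -0. -1.] F [ 0.45 -0.38 -0.04]
```

Call:
step_arm:
  moves:
    - [[0,-0.7,0],[0,0,0],0]
    - [[0,-1.4,0],[0,0,0],0]

```text
clock: 4.85
tcp_pos: [0.5964, -0.1099, 0.0273]
orientation: [0.0, 0.999, 0.043, 0.0]
wrist_force: [-0.1, -0.3, -1.0]
finger_gap: -0.0002
grip_force: 0.3
```

Call:
step_arm:
  moves:
    - [[0,-0.7,0],[0,0,0],0]
    - [[0,-1.4,0],[0,0,0],0]

```text
clock: 5.02
tcp_pos: [0.5964, -0.1085, 0.0273]
orientation: [0.0, 0.999, 0.043, 0.0]
wrist_force: [0.3, -1.0, 0.1]
finger_gap: 0.0
grip_force: 0.4
```

Call:
step_arm:
  moves:
    - [[0,-0.7,0],[0,0,0],0]
    - [[0,-1.4,0],[0,0,0],0]

```text
clock: 5.18
tcp_pos: [0.5962, -0.1071, 0.0273]
orientation: [0.0, 0.999, 0.043, 0.0]
wrist_force: [0.3, -0.5, 0.2]
finger_gap: -0.0001
grip_force: 0.4
```

Call:
step_arm:
  moves:
    - [[0,-0.7,0],[0,0,0],0]
    - [[0,-1.4,0],[0,0,0],0]

```text
clock: 5.35
tcp_pos: [0.5963, -0.1065, 0.0274]
orientation: [0.001, 0.999, 0.043, 0.0]
wrist_force: [0.5, -5.3, -0.8]
finger_gap: 0.0002
grip_force: 2.6
```

Call:
step_arm:
  moves:
    - [[0,-0.7,0],[0,0,0],0]
    - [[0,-1.4,0],[0,0,0],0]

```text
clock: 5.52
tcp_pos: [0.5966, -0.1064, 0.0277]
orientation: [0.002, 0.999, 0.043, 0.0]
wrist_force: [0.7, -9.3, -0.4]
finger_gap: 0.0
grip_force: 4.5
```

Call:
step_arm:
  moves:
    - [[0,-0.7,0],[0,0,0],0]
    - [[0,-1.4,0],[0,0,0],0]

```text
clock: 5.68
tcp_pos: [0.5969, -0.1062, 0.0279]
orientation: [0.003, 0.999, 0.042, 0.001]
wrist_force: [0.2, -12.3, -0.3]
finger_gap: 0.0001
grip_force: 6.2
```

It has butted at about 12 N. Backing off, then lifting.

Call:
step_arm:
  moves:
    - [[0,2,0],[0,0,0],0]
    - [[0,8,0],[0,0,0],0]
    - [[0,20,0],[0,0,0],0]
    - [[0,30,-10],[0,0,0],0]
    - [[0,30,-45],[0,0,0],0]
    - [[0,30,-80],[0,0,0],0]
    - [[0,30,-90],[0,0,0],0]
    - [[0,30,-90],[0,0,0],0]

```text
clock: 6.35
tcp_pos: [0.6012, -0.1345, 0.1221]
orientation: [0.001, 0.999, 0.043, 0.004]
wrist_force: [-0.2, -0.4, -0.1]
finger_gap: -0.0002
grip_force: 0.0
```

```bash
python3 st.py
```

```text
6.35 [ 0.6012 -0.1345  0.1221] jig [  47.8 -129.9] yaw 0.0862 z [ 0.008 -0.003 -1.   ] F [-0.15 -0.41 -0.05]
```

Call:
step_arm:
  moves:
    - [[-18,-22,0],[0,0,0],0]
    - [[-38,-46,0],[0,0,0],0]
    - [[-58,-72,0],[0,0,0],0]
    - [[-78,-97,0],[0,0,0],0]
    - [[-94,-117,8],[0,0,0],0]
    - [[-103,-129,16],[0,0,0],0]
    - [[-103,-129,16],[0,0,0],0]
    - [[-103,-129,16],[0,0,0],0]

```text
clock: 7.02
tcp_pos: [0.4836, -0.0129, 0.1005]
orientation: [-0.0, 0.999, 0.044, -0.001]
wrist_force: [0.9, -1.3, -0.0]
finger_gap: 0.0
grip_force: 0.0
```

Call:
step_arm:
  moves:
    - [[0,0,0],[0,0,0],0]
    - [[0,0,0],[0,0,0],0]
    - [[0,0,0],[0,0,0],0]

```text
clock: 7.27
tcp_pos: [0.4858, -0.0141, 0.1015]
orientation: [0.0, 0.999, 0.043, 0.0]
wrist_force: [-0.1, -0.3, -0.8]
finger_gap: 0.0001
grip_force: 0.0
```

Run:
```python
exec(open('st.py').read())
p=imaging.camera_params("wrist");im=imaging.read_camera("wrist");cv2.imwrite("pics/w3.png",im[:,:,::-1])
import pickle;pickle.dump(p,open("w3.pkl","wb"))
print(project(s["tcp_pos"],p),project(jig2w([(-50,0,57),(-18,-26,50),(-18,26,50),(62,0,40),(32,90,40)],[.5423,-.0093,.0876]),p).round(0).tolist())
```

```text
7.2667 [ 0.4858 -0.0141  0.1015] jig [-56.7   0.1] yaw 0.0857 z [ 0.001 -0.    -1.   ] F [-0.05 -0.28 -0.76]
[[321.67488226 312.47666231]] [[322.0, 259.0], [375.0, 193.0], [269.0, 193.0], [322.0, 17.0], [135.0, 87.0]]
```

View pics/w3.png

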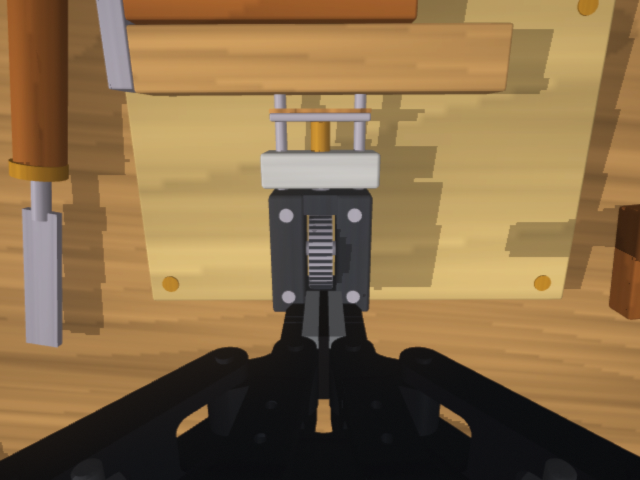

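The view shows the batten against the stop at (131,92), and the wheel (320,255) in line with the fingertip. I'll descend now.

Call:
step_arm:
  moves:
    - [[-1,0,15],[0,0,0],0]
    - [[-2,0,30],[0,0,0],0]
    - [[-2,0,38],[0,0,0],0]
    - [[-2,0,41],[0,0,0],0]
    - [[-2,0,42],[0,0,0],0]
    - [[-2,0,42],[0,0,0],0]

```text
clock: 7.82
tcp_pos: [0.483, -0.0136, 0.0594]
orientation: [0.0, 0.999, 0.043, 0.0]
wrist_force: [-0.7, -0.3, -0.2]
finger_gap: 0.0002
grip_force: 0.0
```

Call:
step_arm:
  moves:
    - [[0,0,1],[0,0,0],0]
    - [[0,0,2],[0,0,0],0]
    - [[0,0,2],[0,0,0],0]

```text
clock: 8.07
tcp_pos: [0.483, -0.0135, 0.0576]
orientation: [0.0, 0.999, 0.043, 0.0]
wrist_force: [-0.3, -0.3, -0.4]
finger_gap: -0.0001
grip_force: 0.0
```

```bash
python3 st.py
```

```text
8.0667 [ 0.483  -0.0135  0.0576] jig [-59.4   1. ] yaw 0.0868 z [ 0.001 -0.    -1.   ] F [-0.32 -0.26 -0.42]
```

Call:
step_arm:
  moves:
    - [[1,1,0],[0,0,0],0]
    - [[1,1,1],[0,0,0],0]
    - [[1,1,1.5],[0,0,0],0]
    - [[1,1,1.5],[0,0,0],0]

```text
clock: 8.4
tcp_pos: [0.4842, -0.0145, 0.0563]
orientation: [0.0, 0.999, 0.043, 0.001]
wrist_force: [-1.2, -0.3, 6.2]
finger_gap: 0.0
grip_force: 2.6
```

Call:
step_arm:
  moves:
    - [[0,0,0.5],[0,0,0],0]
    - [[0,0,1],[0,0,0],0]
    - [[0,0,1],[0,0,0],0]

```text
clock: 8.65
tcp_pos: [0.4841, -0.0145, 0.0558]
orientation: [0.0, 0.999, 0.043, 0.001]
wrist_force: [-2.4, 0.7, 8.4]
finger_gap: -0.0002
grip_force: 4.6
```

Call:
step_arm:
  moves:
    - [[1.5,0,-0.5],[0,0,0],0]
    - [[3.5,0,-0.5],[0,0,0],0]
    - [[5.5,0,-0.5],[0,0,0],0]
    - [[7.5,0,-0.5],[0,0,0],0]
    - [[9.5,0,-0.5],[0,0,0],0]
    - [[11.5,0,-0.5],[0,0,0],0]
    - [[13.5,0,-0.5],[0,0,0],0]
    - [[15.5,0,-0.5],[0,0,0],0]

```text
clock: 9.32
tcp_pos: [0.4993, -0.0132, 0.0561]
orientation: [0.0, 0.999, 0.043, 0.0]
wrist_force: [-1.9, -1.3, 6.5]
finger_gap: -0.0001
grip_force: 3.6
```

```bash
python3 st.py
```

```text
9.3167 [ 0.4993 -0.0132  0.0561] jig [-43.2  -0.1] yaw 0.0867 z [ 0.    -0.001 -1.   ] F [-1.87 -1.25  6.46]
```

Call:
step_arm:
  moves:
    - [[0.5,0,-3],[0,0,0],0]
    - [[0.5,0,-7],[0,0,0],0]
    - [[-5,0,-7],[0,0,0],0]
    - [[-12,0,-7],[0,0,0],0]
    - [[-15.5,0,-6],[0,0,0],0]
    - [[-15.5,0,-4],[0,0,0],0]
    - [[-15.5,0,-3],[0,0,0],0]
    - [[-15.5,0,-3],[0,0,0],0]

```text
clock: 9.98
tcp_pos: [0.4834, -0.0143, 0.0579]
orientation: [-0.0, 0.999, 0.043, -0.0]
wrist_force: [-0.6, 0.0, -0.5]
finger_gap: 0.0004
grip_force: 0.0
```

Call:
step_arm:
  moves:
    - [[0,0,1],[0,0,0],0]
    - [[0,0,2],[0,0,0],0]
    - [[0,0,3],[0,0,0],0]
    - [[0,0,3],[0,0,0],0]

```text
clock: 10.32
tcp_pos: [0.4839, -0.0144, 0.0559]
orientation: [0.0, 0.999, 0.043, 0.0]
wrist_force: [-2.0, 0.4, 9.0]
finger_gap: -0.0003
grip_force: 4.3
```

```bash
python3 st.py
```

```text
10.3167 [ 0.4839 -0.0144  0.0559] jig [-58.6   0. ] yaw 0.0869 z [ 0. -0. -1.] F [-2.02  0.4   9.03]
```

Call:
step_arm:
  moves:
    - [[1,0,-0.8],[0,0,0],0]
    - [[2.5,0,-0.8],[0,0,0],0]
    - [[4,0,-0.8],[0,0,0],0]
    - [[5.5,0,-0.8],[0,0,0],0]
    - [[7,0,-0.8],[0,0,0],0]

```text
clock: 10.73
tcp_pos: [0.4908, -0.0138, 0.0564]
orientation: [0.0, 0.999, 0.043, -0.0]
wrist_force: [-2.1, -0.3, 5.3]
finger_gap: -0.0003
grip_force: 2.9
```

Call:
step_arm:
  moves:
    - [[1,0,0],[0,0,0],0]
    - [[2,0,0],[0,0,0],0]
    - [[3,0,0],[0,0,0],0]
    - [[4,0,0],[0,0,0],0]

```text
clock: 11.07
tcp_pos: [0.4947, -0.0134, 0.0563]
orientation: [0.0, 0.999, 0.043, -0.0]
wrist_force: [-3.4, -0.1, 5.6]
finger_gap: -0.0
grip_force: 3.0
```

Call:
step_arm:
  moves:
    - [[1,0,0],[0,0,0],0]
    - [[2,0,0],[0,0,0],0]
    - [[3,0,0],[0,0,0],0]
    - [[4,0,0],[0,0,0],0]

```text
clock: 11.4
tcp_pos: [0.4985, -0.0131, 0.0563]
orientation: [0.0, 0.999, 0.043, -0.0]
wrist_force: [-2.6, -0.6, 7.1]
finger_gap: 0.0002
grip_force: 3.2
```

Call:
step_arm:
  moves:
    - [[0,0,0],[0,0,0],0]

```text
clock: 11.48
tcp_pos: [0.4987, -0.0131, 0.0563]
orientation: [0.0, 0.999, 0.043, -0.0]
wrist_force: [-1.5, 0.3, 6.0]
finger_gap: 0.0
grip_force: 3.1
```

Call:
step_arm:
  moves:
    - [[0.7,0,0],[0,0,0],0]

```text
clock: 11.57
tcp_pos: [0.4991, -0.013, 0.0563]
orientation: [0.0, 0.999, 0.043, -0.0]
wrist_force: [-3.6, 0.4, 6.7]
finger_gap: 0.0001
grip_force: 3.2
```

Call:
step_arm:
  moves:
    - [[0,0,0],[0,0,0],0]

```text
clock: 11.65
tcp_pos: [0.4992, -0.013, 0.0563]
orientation: [0.0, 0.999, 0.043, -0.0]
wrist_force: [-2.1, -0.6, 6.0]
finger_gap: 0.0001
grip_force: 3.1
```

Call:
step_arm:
  moves:
    - [[0.5,0,-3],[0,0,0],0]
    - [[0.5,0,-7],[0,0,0],0]
    - [[-5,0,-7],[0,0,0],0]
    - [[-12,0,-7],[0,0,0],0]
    - [[-15.5,0,-6],[0,0,0],0]
    - [[-15.5,0,-4],[0,0,0],0]
    - [[-15.5,0,-2.5],[0,0,0],0]
    - [[-15.5,0,-2.5],[0,0,0],0]

```text
clock: 12.32
tcp_pos: [0.4837, -0.0143, 0.0582]
orientation: [-0.0, 0.999, 0.043, -0.0]
wrist_force: [-0.2, -1.3, -0.4]
finger_gap: -0.0002
grip_force: 0.0
```

Run:
```python
exec(open('st.py').read())
im=imaging.read_camera("wrist");cv2.imwrite("pics/w4.png",cv2.resize(im[0:320,100:540],(780,567))[:,:,::-1])
```

```text
12.3167 [ 0.4837 -0.0143  0.0582] jig [-58.9   0.1] yaw 0.0866 z [-0.  0. -1.] F [-0.23 -1.26 -0.37]
```

View pics/w4.png

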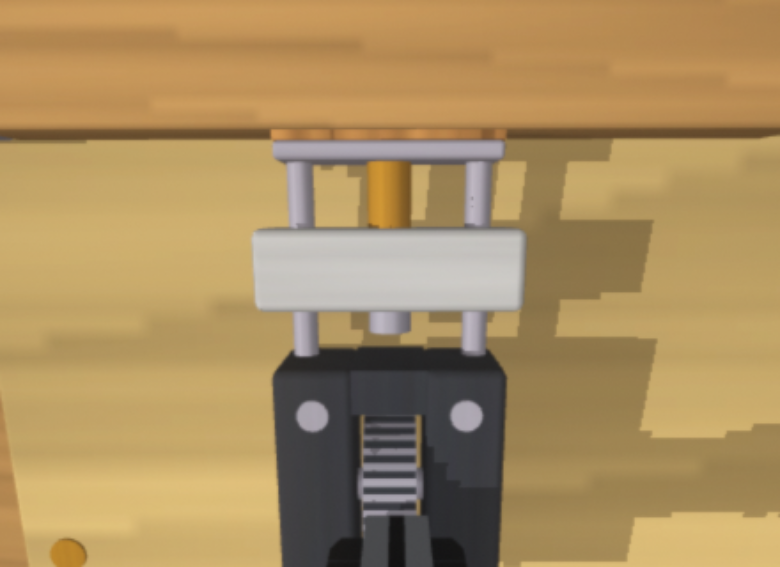

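The pad's cork is just at the batten (390,135). Third stroke comes next, slow and light.

Call:
step_arm:
  moves:
    - [[0,0,1],[0,0,0],0]
    - [[0,0,2],[0,0,0],0]
    - [[0,0,2.3],[0,0,0],0]
    - [[0,0,2.3],[0,0,0],0]

```text
clock: 12.7
tcp_pos: [0.4842, -0.0144, 0.0566]
orientation: [0.0, 0.999, 0.043, 0.0]
wrist_force: [-1.4, 0.6, 3.8]
finger_gap: -0.0
grip_force: 2.1
```

Call:
step_arm:
  moves:
    - [[1,0,0],[0,0,0],0]
    - [[2,0,0],[0,0,0],0]
    - [[3,0,0],[0,0,0],0]

```text
clock: 12.95
tcp_pos: [0.486, -0.0142, 0.0564]
orientation: [0.0, 0.999, 0.043, -0.001]
wrist_force: [-4.4, 0.2, 7.0]
finger_gap: 0.0003
grip_force: 3.4
```

Call:
step_arm:
  moves:
    - [[0.7,0,0],[0,0,0],0]
    - [[1.4,0,0],[0,0,0],0]
    - [[2,0,0],[0,0,0],0]

```text
clock: 13.2
tcp_pos: [0.4876, -0.014, 0.0564]
orientation: [0.0, 0.999, 0.043, -0.001]
wrist_force: [-5.2, -0.7, 7.3]
finger_gap: -0.0
grip_force: 3.7
```

Call:
step_arm:
  moves:
    - [[0,0,0],[0,0,0],0]

```text
clock: 13.28
tcp_pos: [0.4877, -0.014, 0.0564]
orientation: [0.0, 0.999, 0.043, -0.001]
wrist_force: [-4.6, -1.1, 7.2]
finger_gap: -0.0
grip_force: 3.6
```

Call:
step_arm:
  moves:
    - [[0,0,0],[0,0,0],0]

```text
clock: 13.37
tcp_pos: [0.4877, -0.014, 0.0563]
orientation: [0.0, 0.999, 0.043, -0.001]
wrist_force: [-4.3, -1.4, 6.3]
finger_gap: 0.0001
grip_force: 3.6
```

Call:
step_arm:
  moves:
    - [[0,0,0],[0,0,0],0]

```text
clock: 13.45
tcp_pos: [0.4877, -0.014, 0.0564]
orientation: [0.0, 0.999, 0.043, -0.001]
wrist_force: [-4.9, -1.2, 7.1]
finger_gap: -0.0
grip_force: 3.5
```

Run:
```python
exec(open('st.py').read())
F=[s["wrist_force"]]
for i in range(6):
    im=imaging.read_camera("wrist");F.append(telemetry.get_state()["wrist_force"])
print(np.array(F).round(1).tolist(),np.mean(F,0))
cv2.imwrite("pics/w5.png",cv2.resize(im[0:320,100:540],(780,567))[:,:,::-1])
```

```text
13.45 [ 0.4877 -0.014   0.0564] jig [-54.8   0.1] yaw 0.0866 z [-0.002 -0.001 -1.   ] F [-4.85 -1.16  7.11]
[[-4.9, -1.2, 7.1], [-4.6, -1.4, 7.4], [-4.9, -0.3, 7.1], [-5.4, -0.8, 6.9], [-4.3, -1.0, 7.0], [-5.1, -0.7, 7.1], [-4.4, -1.8, 7.2]] [-4.80483921 -1.01207799  7.10486808]
```

View pics/w5.png

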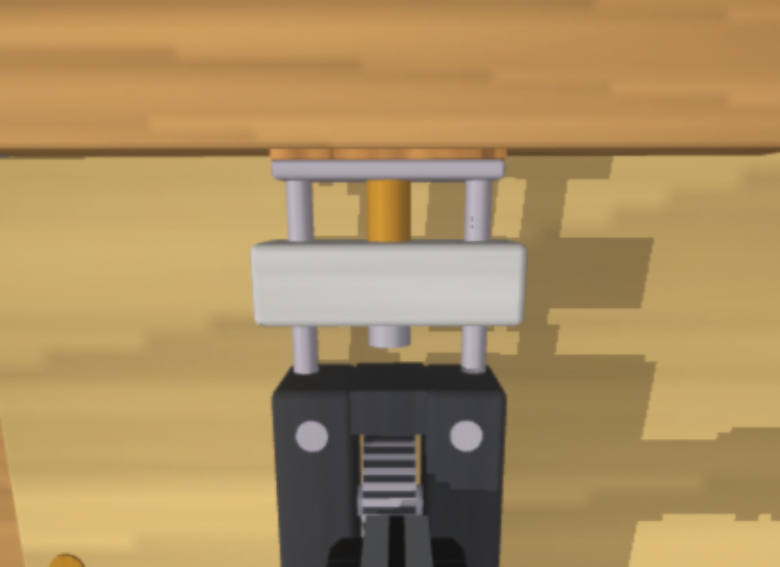

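The rim force is about 4.9 N and the pad spring is compressed about 2 mm (spring length 69 px down to 60 px). That puts the clamping near 10–12 N, so it has bitten. I'll ease off slightly and lift.

Call:
step_arm:
  moves:
    - [[-0.4,0,0],[0,0,0],0]
    - [[-0.8,0,0],[0,0,0],0]
    - [[-0.8,0,-1],[0,0,0],0]
    - [[-0.8,0,-2],[0,0,0],0]
    - [[-0.8,0,-5],[0,0,0],0]
    - [[-0.8,0,-20],[0,0,0],0]
    - [[-0.8,0,-45],[0,0,0],0]
    - [[-0.8,0,-45],[0,0,0],0]

```text
clock: 14.42
tcp_pos: [0.4907, -0.0143, 0.1049]
orientation: [0.001, 0.999, 0.043, 0.003]
wrist_force: [1.1, 0.6, 0.2]
finger_gap: -0.0
grip_force: 0.0
```

Call:
step_arm:
  moves:
    - [[0,0,0],[0,0,0],0]
    - [[0,0,0],[0,0,0],0]
    - [[0,0,0],[0,0,0],0]
    - [[0,0,0],[0,0,0],0]

```text
clock: 14.75
tcp_pos: [0.4873, -0.0138, 0.1004]
orientation: [-0.0, 0.999, 0.043, -0.001]
wrist_force: [-0.4, 0.1, 0.3]
finger_gap: 0.0001
grip_force: 0.0
```

Run:
```python
exec(open('st.py').read())
# no-view check: edges along the spring column (wrist), jig frame
p=imaging.camera_params("wrist");im=imaging.read_camera("wrist")
J=[.5423,-.0093,.0876]
cv2.imwrite("pics/w6.png",im[:,:,::-1])
w=project(jig2w([(x,-12,44) for x in np.arange(-18,66,1.)],J),p).astype(int)
print([(int(x),im[v,u].tolist()) for x,(u,v) in zip(np.arange(-18,66),w) if 0<=v<480])
```

```text
14.75 [ 0.4873 -0.0138  0.1004] jig [-55.1   0.3] yaw 0.0868 z [-0.002  0.    -1.   ] F [-0.38  0.1   0.29]
[(-18, [39, 38, 38]), (-17, [39, 39, 39]), (-16, [50, 46, 41]), (-15, [134, 113, 73]), (-14, [138, 115, 74]), (-13, [149, 125, 80]), (-12, [185, 156, 100]), (-11, [185, 157, 102]), (-10, [177, 149, 97]), (-9, [137, 115, 74]), (-8, [136, 114, 74]), (-7, [132, 112, 75]), (-6, [154, 151, 146]), (-5, [189, 186, 182]), (-4, [196, 193, 188]), (-3, [195, 193, 189]), (-2, [198, 195, 192]), (-1, [201, 199, 194]), (0, [202, 199, 195]), (1, [202, 199, 195]), (2, [201, 199, 195]), (3, [201, 198, 194]), (4, [199, 196, 193]), (5, [196, 193, 190]), (6, [196, 192, 187]), (7, [195, 193, 188]), (8, [196, 193, 189]), (9, [198, 195, 192]), (10, [188, 184, 181]), (11, [160, 156, 152]), (12, [112, 105, 95]), (13, [153, 128, 82]), (14, [153, 127, 81]), (15, [152, 127, 81]), (16, [151, 127, 81]), (17, [151, 126, 80]), (18, [151, 126, 80]), (19, [151, 127, 80]), (20, [151, 127, 80]), (21, [152, 127, 81]), (22, [151, 126, 79]), (23, [149, 124, 79]), (24, [139, 117, 80]), (25, [121, 115, 120]), (26, [169
[... 167 characters left out ...]
), (34, [197, 151, 91]), (35, [199, 152, 92]), (36, [198, 150, 91]), (37, [193, 147, 88]), (38, [188, 142, 84]), (39, [190, 144, 87]), (40, [190, 145, 86]), (41, [189, 143, 87]), (42, [187, 142, 86]), (43, [183, 138, 83]), (44, [178, 133, 81]), (45, [180, 136, 81]), (46, [184, 138, 83]), (47, [187, 141, 84]), (48, [189, 143, 87]), (49, [192, 144, 87]), (50, [194, 146, 88]), (51, [195, 149, 89]), (52, [196, 149, 90]), (53, [196, 150, 90]), (54, [193, 146, 87]), (55, [187, 142, 84]), (56, [181, 136, 80]), (57, [175, 130, 78]), (58, [171, 128, 76]), (59, [175, 131, 77]), (60, [101, 67, 37]), (61, [132, 78, 37]), (62, [152, 91, 42]), (63, [152, 90, 42]), (64, [154, 91, 42]), (65, [156, 92, 42])]
```

Run:
```python
from h import *
import pickle
def prof(im,p):
    x=np.arange(-20,66,.1);w=project(jig2w([(a,-13,44) for a in x],[.5423,-.0093,.0876]),p).astype(np.float32)
    v=cv2.remap(im,w[:,:1],w[:,1:],cv2.INTER_LINEAR)[:,0].astype(float)
    sat=v[:,2]-v[:,0];g=sat<25  # BGR: grey metal
    e=np.flatnonzero(np.diff(g.astype(int)));return [(x[i].round(1),bool(g[i+1])) for i in e]
print(prof(cv2.imread("pics/w3.png"),pickle.load(open("w3.pkl","rb"))))
print(prof(cv2.imread("pics/w6.png"),imaging.camera_params("wrist")))
```

```text
[(np.float64(2.5), False), (np.float64(16.2), True), (np.float64(19.9), False)]
[(np.float64(-15.2), False), (np.float64(-5.9), True), (np.float64(12.2), False), (np.float64(24.8), True), (np.float64(29.0), False)]
```

```bash
python3 -c "
from workcell import env
print(env.hand_in())"
```

```text
the job is handed in; nothing more can be done
None
```

I handed the job in: the batten was pushed against the end stop (about 12 N), and the thumbwheel then clamped it against the fence. I estimate about 6–7 N left on the pad, from camera images of its spring rather than a direct reading; the fingers were lifted clear and no verdict came back.

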